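# Hold the cassette drawer's spring follower at its mark

## Task

Pull the drawer of the small filing cabinet all the way out to its stop. Then take the black post of the sprung follower inside it, draw the follower towards the drawer's front until its pointer flag is level with the index clip on the drawer's rim, and keep it there so that new cassettes could be slipped in behind it: finish while still holding it at the mark, with the drawer still fully out. Leave the jar, box and bottle where they stand.

Things in the scene. Friction and masses are not known exactly. Their poses are not given: they have to be found in the camera images.
- cabinet: Grey bench-top filing cabinet, fixed, 220 wide (y), 335 deep (x), 135 high, with one drawer whose white front fills its front side. Origin: on the bench, under the middle of the shut drawer's front face. x points from the front face into the cabinet, y to the left seen from the robot, z up; the drawer comes out along -x. The grey top plate begins 15 mm behind the origin.
- drawer (a joint): How far the drawer is out, m: 0 shut, 0.165 at its hard stop; starts 0 to 0.02, rubs with about 2 N, stays where it is left. Front panel 15 thick, top edge 122 above the bench; the open tray behind it is 190 wide, side walls' rims 95 above the bench.
- handle (a point): Middle of the steel bar handle on the drawer's front: a level round bar 11 thick, 120 long along the cabinet's y, its axis 105 above the bench and 35 in front of the drawer's front face (about 29 clear behind the bar). Moves with the drawer.
- follower (a joint): How far the spring follower is drawn towards the drawer's front (cabinet's -x), m: 0 at rest, at most 0.065. A spring pulls it back: 4.5 N at rest, 1.5 N more per 10 mm (12 N at 0.05); let go, it returns. A steel foot with a plate leaning on a row of white cassettes; hidden under the cabinet's top while the drawer is shut.
- grip_post: Black upright post to draw the follower by: 16 thick (cabinet x), 26 wide (y), top 112 above the bench, upper 50 free. Mid-width in the drawer, centre 105 behind the drawer's front face when at rest. The follower's plate and the cassettes (tops below 80) begin 36 behind its rear face. This body's origin is NOT at the post but on bench level 105 in front of it: use post_top.
- post_top (a point): Centre of the grip post's top face.
- pointer (a point): Top of the follower's pointer: an upright steel flag 5 thick (cabinet x), 10 wide, near the drawer's left wall, in line with the middle of the post, top 107 above the bench. Moves with the follower.
- mark (a point): Top of the index clip: a small brass clip with an upright flag 5 thick (cabinet x), 12 wide, tight on the rim of the drawer's left (+y) wall, top 107 above the bench. Rides with the drawer, 25 to 50 mm nearer its front than the pointer at rest. Axes as the cabinet's: the pointer is at the mark when its x in this frame is 0.
- jar: Bystander: closed jar, 52 across, 50 high, standing on the cabinet's top, 100 to 145 behind its front face. Origin: centre of its underside.
- blade_box: Bystander: white carton of blades with a round red patch on top, 85 x 55 x 28 high, lying on the bench to one side of the drawer's way. Origin: centre of its underside.
- reagent: Bystander: closed bottle, 56 across, 110 high, standing on the bench on the other side. Origin: centre of its underside.

How it is judged:
By the outcome, as a careful person would: the job done as asked, in the order asked, and still so for the second after the job is handed in, while the arm keeps its last pose, push and grip.
It also fails if it takes over 45 s, if anything falls off the work surface, if the arm or the gripper's body presses on something with over 40 N, if the wrist force passes 120 N, or if a joint passes its speed limit or range.

## Robot

A 7-joint arm with a two-finger parallel gripper is mounted at the origin on the work surface. World frame = base frame: x ahead of the robot, y to its left, z up, the work surface at z = 0. Lengths are in m, angles in rad, forces in N, time in s.
With the tool pointing down it reaches from about 0.425 to 0.925 m from the base axis. Payload 6.8 kg.
Tool frame: the origin (TCP) lies between the finger pads; the fingertips stand 11 mm ahead of it and the grasp point (between the pads) lies 8 mm behind it; z points along the fingers, y is the line along which they close (so a half turn about z gives the same grasp; the last joint's range is limited). The gripper opens to 85 mm and grips with 20 to 120 N. Pads are 22 mm wide; open, the fingers measure 114 mm over their backs; the gripper's body (76 mm by 85 mm) begins 54 mm behind the grasp point. The pads swing forward as they close: fully open they stand 13 mm farther back than shut.
Start: joints at [-1.275, 0.477, 0.022, 1.555, -0.011, 1.109, -0.083], TCP at [0.265, 0.621, 0.242] pointing down, gripper open.
Joint ranges: [-2.96, 2.96], [-0.34, 2.1], [-1.41, 1.46], [0.24, 2.44], [-1.37, 4.51], [0.17, 1.92], [-2.96, 2.96]. Speed limits (rad/s): [2.39, 2.39, 3.14, 3.14, 3.14, 3.14, 3.14].

## Interface

Orientations are given as a rotation vector (axis times angle).
In Python, from bench import r gives the robot as it stands.
- The arm moves only by the tool send_rows, never from a script. Its argument "deltas" is a list of rows, each an object of numbers: "dx", "dy", "dz": the shift along the world's x, y, z in mm; "rx", "ry", "rz": the turn, a rotation vector about the world's x, y, z in degrees. A call has 1 to 5 rows; each row is the pose to reach, as a shift and turn from the pose commanded when the call began; what a row does not reach only later rows make up. A row lasts 1/12 s, in which the tool goes at most 41.7 mm and 7.16 degrees, less where a joint would pass 70% of its speed; a pose out of reach is approached as far as the arm can. A call with a gripper value outside its range is refused whole. "jaw" is the finger opening in mm, from 0 to 85.4, set as the call begins (left out, the last holds). The fingers move at their own pace and stop on an object; "newtons" is the grip in N (left out, the last holds). Time passes only in rows, so rows that repeat a pose let the fingers close. It gives the time, the measured TCP pose, the force, the opening and the grip force at its end, in the units of the state.
- r.get_obs(): the state, without advancing time (a new reading comes with each control period).
- r.grab_frame(name): name is "scene" or "top" or "wrist"; returns a dict with "frame" (480x640x3 uint8, blue, green, red), "z_map" (480x640 float32, m along the optical axis (not along the pixel's ray), 0 where there is no reading), "vertical_fov" (degrees; the focal length in pixels is half the picture's height over the tangent of half this angle, whatever the lens; pixels are square), "cx", "cy" (the principal point, pixels), "xyz" and "orientation" of the camera in the world. Camera axes: x right, y down, z forward; pixel columns grow to the right and rows downward; lengths in m; the calibration is good to about 2 mm. A picture is of the moment at which its call begins.
- r.hand_in(): hands the job in; it is judged then, once.
The state is a dict: "clock": time; "joints": joint angles; "qvel": joint speeds; "tau": joint torques, N m; "tcp_pos": TCP position; "orientation": TCP orientation; "contact_force": force on the tool from outside, world axes, zero at the start; "moment": the same for the moment, N m; "grip_width": finger opening in m; "gripper_force": force on a finger pad.
Only numpy, scipy, OpenCV 4.12 (cv2) and the standard library are available. Lean on these libraries where they do the work, as an engineer would, in place of code of your own. Each camera call takes 0.05 s, during which the arm holds its last target. There are 200 camera calls.

## Working session

There is one attempt and no reset: what is moved stays moved. The work goes in short steps, Python scripts to look and compute and a tool call to move; the robot and the scene stay as the last step left them, time stands still between calls to the robot, and variables do not carry over. Pictures are saved under pics/ and viewed, at most 10 in all, crops included, and the job is handed in when it is done.

Besides the shell and the picture viewer there is one more tool, called after "Emit:" by a JSON object that holds its "op" and its "data". send_rows: Moves the arm, as the interface text tells. Its arguments: {"type":"object","properties":{"deltas":{"type":"array","items":{"type":"object","properties":{"dx":{"type":"number"},"dy":{"type":"number"},"dz":{"type":"number"},"rx":{"type":"number"},"ry":{"type":"number"},"rz":{"type":"number"}}}},"jaw":{"type":"number"},"newtons":{"type":"number"}},"required":["deltas"]}

```bash
mkdir -p pics; cat > h.py <<'E'
import numpy as np, cv2
from scipy.spatial.transform import Rotation as R
from bench import r
def grab(n,save=None):
    f=r.grab_frame(n); f['frame']=np.array(f['frame'])
    if save: cv2.imwrite('pics/'+save,f['frame'])
    return f
def rot(o):
    o=np.array(o,float)
    return o if o.shape==(3,3) else R.from_rotvec(o).as_matrix()
def ray(f,u,v):
    fl=240/np.tan(np.radians(f['vertical_fov'])/2)
    return np.array(f['xyz']), rot(f['orientation'])@np.array([(u-f['cx'])/fl,(v-f['cy'])/fl,1])
def plane(f,u,v,z):
    c,d=ray(f,u,v); return c+d*(z-c[2])/d[2]
def cloud(f):
    fl=240/np.tan(np.radians(f['vertical_fov'])/2)
    v,u=np.mgrid[:480,:640]; Z=f['z_map']
    P=np.stack([(u-f['cx'])/fl*Z,(v-f['cy'])/fl*Z,Z],-1)@rot(f['orientation']).T+np.array(f['xyz'])
    P[Z==0]=np.nan; return P
def tri(f1,p1,f2,p2):
    c1,d1=ray(f1,*p1);c2,d2=ray(f2,*p2)
    s=np.linalg.lstsq(np.c_[d1,-d2],c2-c1,rcond=None)[0]
    a,b=c1+s[0]*d1,c2+s[1]*d2
    return (a+b)/2,np.linalg.norm(a-b)
E
python3 - <<'E'
from h import *
s=grab('scene','s0.png');t=grab('top','t0.png')
for f in(s,t): print(f['xyz'],f['orientation'],f['vertical_fov'],f['cx'],f['cy'],(f['z_map']>0).mean())
print(r.get_obs())
cv2.imwrite('pics/st0.png',cv2.resize(np.vstack([s['frame'],t['frame']]),(400,600)))
E
```

```text
[0.90916755 0.46379819 0.85656439] [-0.7108531  -2.80360397  0.84229004] 51.07399072312942 313.2713145574834 238.96784825534482 0.9960677083333334
[0.54968177 0.02613103 1.11648646] [-2.17183019  2.13961333 -0.09391824] 53.539984784812745 319.84632621315313 246.59673524909826 0.9961328125
{'clock': 0.1, 'joints': array([-1.27506801,  0.47771393,  0.02234499,  1.55634514, -0.01150177,
        1.10927136, -0.08310499]), 'qvel': array([ 0.001215  , -0.0011949 , -0.00020882, -0.00148188,  0.00196826,
       -0.0008524 , -0.00020779]), 'tau': array([ 4.73318170e-03, -5.97754633e+01,  1.61385108e+00, -2.81954777e+01,
        1.27912933e-02,  5.04098964e-03,  4.78247415e-06]), 'tcp_pos': array([0.26504643, 0.62023802, 0.24142845]), 'orientation': array([-6.29969789e-01, -3.07756845e+00,  2.50691757e-03]), 'contact_force': array([-0.65105685,  0.8590277 ,  0.30242253]), 'moment': array([0.02041184, 0.01732121, 0.01413907]), 'gripper_force': 0.0, 'grip_width': 0.08546367010232248}
```

View pics/s0.png

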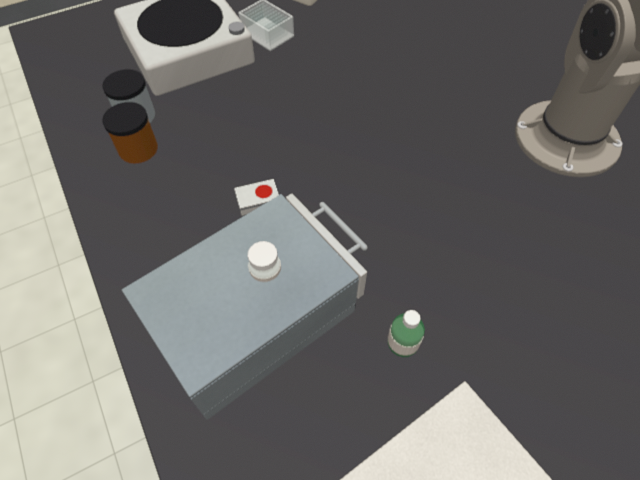

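View pics/t0.png

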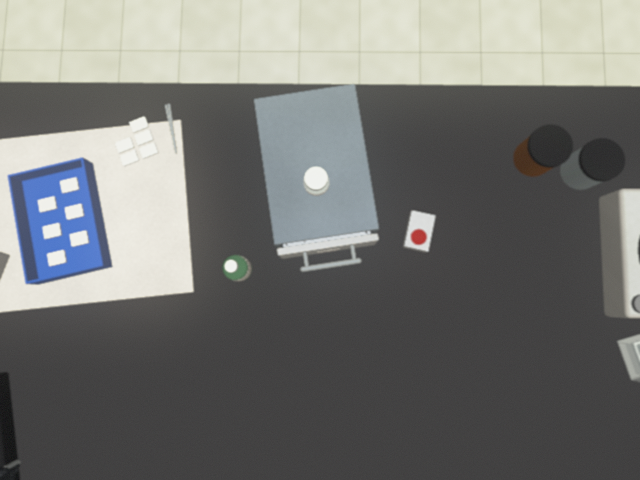

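The scene view shows the handle bar from about (323,207) to (364,246). In the top view it runs from (303,269) to (359,262), with the cabinet yawed about 7°, the jar on top at (316,179), the bottle at (237,267) and the box at (420,231). Next I'll refine the handle position.

```bash
python3 - <<'E'
from h import *
s=grab('scene');t=grab('top')
def bar(f,a,b):
    # centre line of the bar near the rough ends: bright pixels in a thin strip
    g=cv2.cvtColor(f['frame'],cv2.COLOR_BGR2GRAY)
    m=np.zeros_like(g);cv2.line(m,a,b,255,13)
    k=((g>95)&(m>0)).astype(np.uint8)
    n,l,st,c=cv2.connectedComponentsWithStats(k)
    i=1+np.argmax(st[1:,4]);v,u=np.nonzero(l==i)
    P=np.c_[u,v].astype(float);vx,vy,x0,y0=cv2.fitLine(P.astype(np.float32),cv2.DIST_HUBER,0,.01,.01).ravel()
    q=(P-[x0,y0])@[vx,vy];lo,hi=np.percentile(q,[1,99])
    return np.array([x0+lo*vx,y0+lo*vy]),np.array([x0+hi*vx,y0+hi*vy]),len(P)
bs=bar(s,(323,207),(364,246));bt=bar(t,(303,269),(359,262));print(bs,bt)
for a,b in((0,1),(1,0)):   # scene's left-up end vs top's right end (-y)
    print([tri(s,bs[i],t,bt[j]) for i,j in((0,a),(1,b))])
for f in(s,t):
    P=cloud(f)
    m=(abs(P[...,0]-.52)<.06)&(abs(P[...,1])<.1)&(P[...,2]>.09)&(P[...,2]<.116)
    Q=P[m];print(len(Q),Q.min(0),Q.max(0))
for lab,f,p in(('top-plate front corners',t,(274,243)),('',t,(378,230)),):
    print(lab,plane(f,*p,.135))
print('bar ends @.105',[plane(t,*p,.105) for p in bt[:2]],[plane(s,*p,.105) for p in bs[:2]])
E
```

```text
(array([320.46502657, 203.50223588]), array([365.52375999, 248.4733283 ]), 498) (array([300.67771806, 268.52350371]), array([360.05660412, 259.69050557]), 432)
[(array([0.64062135, 0.06041207, 0.22059457]), np.float64(0.08309927670235291)), (array([ 0.6049738 , -0.00511671,  0.00331032]), np.float64(0.10537943004715584))]
[(array([ 0.63312958, -0.03811521,  0.10477791]), np.float64(0.0014612351967918154)), (array([0.61208714, 0.0881268 , 0.10640172]), np.float64(0.0008788429800142068))]Traceback (most recent call last):
  File "<stdin>", line 19, in <module>
    return umr_minimum(a, axis, None, out, keepdims, initial, where)
ValueError: zero-size array to reduction operation minimum which has no identity
```

Emit:
{"op": "send_rows", "data": {"deltas": [{"dx": 20, "dy": -33, "rz": -3.2}, {"dx": 40, "dy": -66, "rz": -6.4}, {"dx": 60, "dy": -99, "rz": -9.6}, {"dx": 80, "dy": -132, "rz": -12.8}, {"dx": 100, "dy": -165, "rz": -16}], "jaw": 32, "newtons": 40}}

```text
$.deltas[0]: bad value
```

Emit:
{"op": "send_rows", "data": {"deltas": [{"dx": 20, "dy": -33, "rz": -3.2}, {"dx": 40, "dy": -66, "rz": -6.4}, {"dx": 60, "dy": -99, "rz": -9.6}, {"dx": 80, "dy": -132, "rz": -12.8}, {"dx": 100, "dy": -165, "rz": -16}]}}

```text
$.deltas[0]: bad value
```

Emit:
{"op": "send_rows", "data": {"deltas": [{"dx": 20, "dy": -33, "rz": -3.2}, {"dx": 40, "dy": -66, "rz": -6.4}, {"dx": 60, "dy": -99, "rz": -9.6}, {"dx": 70, "dy": -132, "rz": -12.8}, {"dx": 80, "dy": -165, "rz": -16}]}}

```text
$.deltas[0]: bad value
```

Emit:
{"op": "send_rows", "data": {"deltas": [{"dx": 10, "dy": -33, "rz": -3.2}, {"dx": 20, "dy": -66, "rz": -6.4}, {"dx": 30, "dy": -100, "rz": -9.6}, {"dx": 30, "dy": -100, "rz": -9.6}]}}

```text
$.deltas[0]: bad value
```

```bash
python3 - <<'E'
from h import *
t=grab('top');w=grab('wrist','w1.png');o=r.get_obs()
print(o['clock'],o['tcp_pos'],rot(o['orientation']))
print(w['xyz'],rot(w['orientation']),w['vertical_fov'])
for p in((274,243),(378,230),(255,99),(356,86)): print(plane(t,*p,.135))
E
```

```text
0.3 [0.26513155 0.62055971 0.24196347] [[-9.19568246e-01  3.92930245e-01 -2.49890806e-04]
 [ 3.92930325e-01  9.19568073e-01 -5.64879255e-04]
 [ 7.83346254e-06 -6.17634701e-04 -9.99999809e-01]]
[0.20417138 0.64585355 0.37310683] [[ 3.93233666e-01  8.88075150e-01  2.38096224e-01]
 [ 9.19438564e-01 -3.79849955e-01 -1.01718925e-01]
 [ 1.06790279e-04  2.58914156e-01 -9.65900330e-01]] 64.91969783021077
[0.66233018 0.14330533 0.135     ]
[ 0.69248749 -0.07257656  0.135     ]
[0.97399847 0.19259528 0.135     ]
[ 1.00468688 -0.02446585  0.135     ]
```

View pics/w1.png

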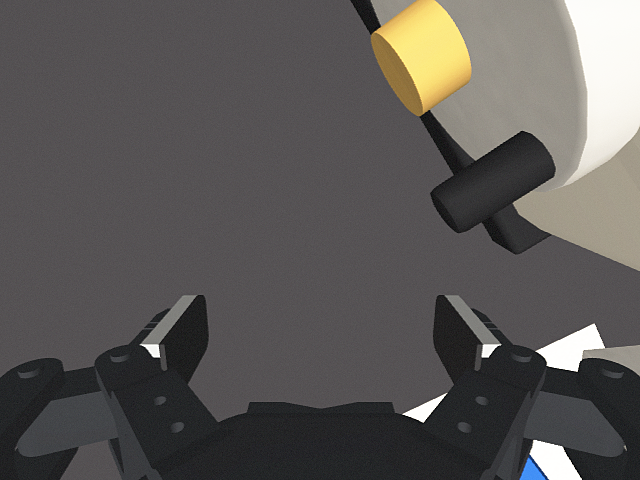

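The wrist view still shows the start pose because the moves were refused: every row needs all six fields.

Emit:
{"op": "send_rows", "data": {"deltas": [{"dx": 20, "dy": -33, "dz": 0, "rx": 0, "ry": 0, "rz": -3.2}, {"dx": 40, "dy": -66, "dz": 0, "rx": 0, "ry": 0, "rz": -6.4}, {"dx": 60, "dy": -99, "dz": 0, "rx": 0, "ry": 0, "rz": -9.6}, {"dx": 80, "dy": -132, "dz": 0, "rx": 0, "ry": 0, "rz": -12.8}, {"dx": 100, "dy": -165, "dz": 0, "rx": 0, "ry": 0, "rz": -16}], "jaw": 32, "newtons": 40}}

```text
clock: 0.72
tcp_pos: [0.3659, 0.454, 0.2423]
orientation: [1.056, 2.959, 0.0]
contact_force: [0.2, -0.0, 0.9]
grip_width: 0.0319
gripper_force: 0.0
```

Emit:
{"op": "send_rows", "data": {"deltas": [{"dx": 20, "dy": -33, "dz": 0, "rx": 0, "ry": 0, "rz": -3.2}, {"dx": 40, "dy": -66, "dz": 0, "rx": 0, "ry": 0, "rz": -6.4}, {"dx": 60, "dy": -99, "dz": 0, "rx": 0, "ry": 0, "rz": -9.6}, {"dx": 80, "dy": -132, "dz": 0, "rx": 0, "ry": 0, "rz": -12.8}, {"dx": 100, "dy": -165, "dz": 0, "rx": 0, "ry": 0, "rz": -16}]}}

```text
clock: 1.13
tcp_pos: [0.4659, 0.289, 0.2426]
orientation: [1.458, 2.783, 0.001]
contact_force: [0.4, 0.7, 0.9]
grip_width: 0.032
gripper_force: 0.0
```

Emit:
{"op": "send_rows", "data": {"deltas": [{"dx": 20, "dy": -33, "dz": 0, "rx": 0, "ry": 0, "rz": -3.2}, {"dx": 40, "dy": -66, "dz": 0, "rx": 0, "ry": 0, "rz": -6.4}, {"dx": 60, "dy": -99, "dz": 0, "rx": 0, "ry": 0, "rz": -9.6}, {"dx": 80, "dy": -132, "dz": 0, "rx": 0, "ry": 0, "rz": -12.8}, {"dx": 100, "dy": -165, "dz": 0, "rx": 0, "ry": 0, "rz": -16}]}}

```text
clock: 1.55
tcp_pos: [0.5659, 0.1241, 0.2426]
orientation: [1.83, 2.553, 0.001]
contact_force: [-0.2, 0.1, 0.1]
grip_width: 0.0318
gripper_force: 0.0
```

Emit:
{"op": "send_rows", "data": {"deltas": [{"dx": 20, "dy": -33, "dz": 0, "rx": 0, "ry": 0, "rz": -3.2}, {"dx": 40, "dy": -66, "dz": 0, "rx": 0, "ry": 0, "rz": -6.4}, {"dx": 57, "dy": -100, "dz": 0, "rx": 0, "ry": 0, "rz": -10}, {"dx": 57, "dy": -100, "dz": 0, "rx": 0, "ry": 0, "rz": -10}, {"dx": 57, "dy": -100, "dz": 0, "rx": 0, "ry": 0, "rz": -10}]}}

```text
clock: 1.97
tcp_pos: [0.6228, 0.0225, 0.2423]
orientation: [2.048, 2.38, -0.001]
contact_force: [0.1, 0.7, -0.2]
grip_width: 0.0319
gripper_force: 0.0
```

```bash
python3 - <<'E'
from h import *
w=grab('wrist','w2.png');o=r.get_obs()
print(o['clock'],o['tcp_pos'],rot(o['orientation']),o['joints'],o['grip_width'])
E
```

```text
2.0167 [0.62218384 0.02512647 0.24207737] [[-1.52804540e-01  9.88256340e-01 -4.22282254e-04]
 [ 9.88256426e-01  1.52804565e-01  2.66723149e-05]
 [ 9.08857405e-05 -4.13247501e-04 -9.99999910e-01]] [-0.47751781  0.4154668   0.45268814  1.71098638 -0.2035695   1.0622863
  0.19481845] 0.03184104090841637
```

View pics/w2.png

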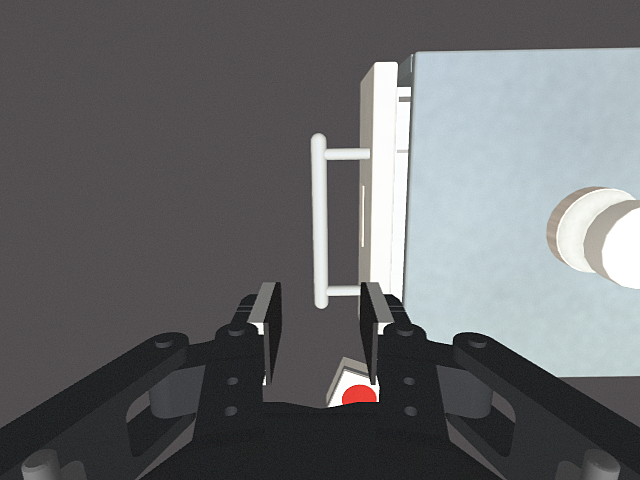

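The wrist view shows the bar at u≈320, rows 135–308. It is centred between the pads and square to them, so I can descend.

Emit:
{"op": "send_rows", "data": {"deltas": [{"dx": 0, "dy": 2, "dz": -35, "rx": 0, "ry": 0, "rz": 0}, {"dx": 0, "dy": 2, "dz": -70, "rx": 0, "ry": 0, "rz": 0}, {"dx": 0, "dy": 2, "dz": -100, "rx": 0, "ry": 0, "rz": 0}, {"dx": 0, "dy": 2, "dz": -125, "rx": 0, "ry": 0, "rz": 0}, {"dx": 0, "dy": 2, "dz": -145, "rx": 0, "ry": 0, "rz": 0}]}}

```text
clock: 2.43
tcp_pos: [0.6205, 0.0305, 0.0949]
orientation: [-2.037, -2.388, 0.002]
contact_force: [0.5, 0.3, 0.6]
grip_width: 0.0317
gripper_force: 0.0
```

Emit:
{"op": "send_rows", "data": {"deltas": [{"dx": 0, "dy": 0, "dz": 0, "rx": 0, "ry": 0, "rz": 0}, {"dx": 0, "dy": 0, "dz": 0, "rx": 0, "ry": 0, "rz": 0}, {"dx": 0, "dy": 0, "dz": 0, "rx": 0, "ry": 0, "rz": 0}, {"dx": 0, "dy": 0, "dz": 0, "rx": 0, "ry": 0, "rz": 0}, {"dx": 0, "dy": 0, "dz": 0, "rx": 0, "ry": 0, "rz": 0}], "jaw": 0, "newtons": 40}}

```text
clock: 2.85
tcp_pos: [0.6209, 0.0296, 0.0965]
orientation: [-2.039, -2.386, 0.001]
contact_force: [0.5, 4.7, -20.3]
grip_width: 0.0094
gripper_force: 38.7
```

Emit:
{"op": "send_rows", "data": {"deltas": [{"dx": -5, "dy": -0.8, "dz": 0, "rx": 0, "ry": 0, "rz": 0}, {"dx": -13, "dy": -2, "dz": 0, "rx": 0, "ry": 0, "rz": 0}, {"dx": -22, "dy": -3.4, "dz": 0, "rx": 0, "ry": 0, "rz": 0}, {"dx": -31, "dy": -4.8, "dz": 0, "rx": 0, "ry": 0, "rz": 0}, {"dx": -40, "dy": -6.2, "dz": 0, "rx": 0, "ry": 0, "rz": 0}]}}

```text
clock: 3.27
tcp_pos: [0.5809, 0.0229, 0.0965]
orientation: [-2.04, -2.387, 0.0]
contact_force: [1.7, 3.8, -24.4]
grip_width: 0.0093
gripper_force: 39.2
```

Emit:
{"op": "send_rows", "data": {"deltas": [{"dx": -12, "dy": -1.8, "dz": 0, "rx": 0, "ry": 0, "rz": 0}, {"dx": -24, "dy": -3.7, "dz": 0, "rx": 0, "ry": 0, "rz": 0}, {"dx": -36, "dy": -5.6, "dz": 0, "rx": 0, "ry": 0, "rz": 0}, {"dx": -48, "dy": -7.4, "dz": 0, "rx": 0, "ry": 0, "rz": 0}, {"dx": -60, "dy": -9.3, "dz": 0, "rx": 0, "ry": 0, "rz": 0}]}}

```text
clock: 3.68
tcp_pos: [0.5206, 0.0128, 0.0965]
orientation: [-2.041, -2.386, 0.001]
contact_force: [2.6, 4.0, -28.3]
grip_width: 0.0093
gripper_force: 38.9
```

Emit:
{"op": "send_rows", "data": {"deltas": [{"dx": -12, "dy": -1.8, "dz": 0, "rx": 0, "ry": 0, "rz": 0}, {"dx": -22, "dy": -3.4, "dz": 0, "rx": 0, "ry": 0, "rz": 0}, {"dx": -31, "dy": -4.8, "dz": 0, "rx": 0, "ry": 0, "rz": 0}, {"dx": -38, "dy": -5.9, "dz": 0, "rx": 0, "ry": 0, "rz": 0}, {"dx": -45, "dy": -7, "dz": 0, "rx": 0, "ry": 0, "rz": 0}]}}

```text
clock: 4.1
tcp_pos: [0.4752, 0.0052, 0.0965]
orientation: [-2.042, -2.386, 0.003]
contact_force: [2.5, 2.6, -32.2]
grip_width: 0.0097
gripper_force: 38.7
```

Emit:
{"op": "send_rows", "data": {"deltas": [{"dx": -2, "dy": -0.3, "dz": 0, "rx": 0, "ry": 0, "rz": 0}, {"dx": -4, "dy": -0.6, "dz": 0, "rx": 0, "ry": 0, "rz": 0}, {"dx": -6, "dy": -0.9, "dz": 0, "rx": 0, "ry": 0, "rz": 0}]}}

```text
clock: 4.35
tcp_pos: [0.4693, 0.0042, 0.0965]
orientation: [-2.042, -2.385, 0.003]
contact_force: [1.7, 3.1, -32.1]
grip_width: 0.0096
gripper_force: 38.7
```

```bash
python3 - <<'E'
from h import *
t=grab('top','t3.png');s=grab('scene','s3.png')
cv2.imwrite('pics/c3.png',np.hstack([cv2.resize(t['frame'][180:380,230:430],(400,400),interpolation=2),cv2.resize(s['frame'][150:350,220:420],(400,400),interpolation=2)]))
E
```

```text
(no output)
```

View pics/c3.png

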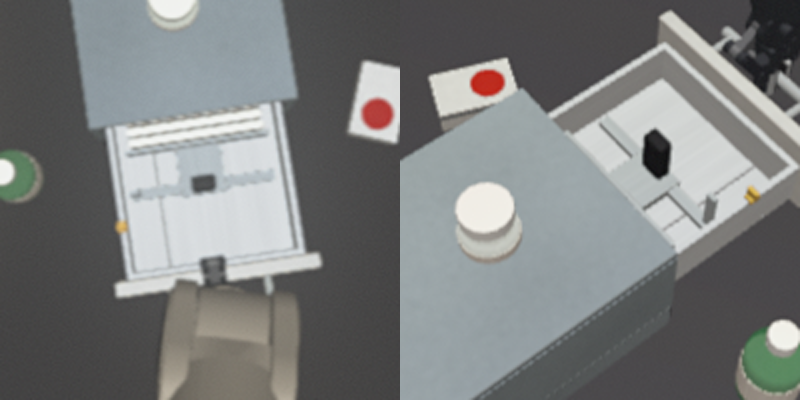

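The drawer is nearly out: the post (205,183), pointer and clip (122,227) are all visible in the left crop. I'll relieve the vertical force and keep pulling to the stop.

Emit:
{"op": "send_rows", "data": {"deltas": [{"dx": -1, "dy": -0.2, "dz": -0.5, "rx": 0, "ry": 0, "rz": 0}, {"dx": -2, "dy": -0.3, "dz": -1, "rx": 0, "ry": 0, "rz": 0}]}}

```text
clock: 4.62
tcp_pos: [0.4689, 0.0042, 0.0964]
orientation: [-2.043, -2.386, -0.0]
contact_force: [1.4, 3.0, -20.5]
grip_width: 0.0094
gripper_force: 39.9
```

Emit:
{"op": "send_rows", "data": {"deltas": [{"dx": -1, "dy": -0.2, "dz": 0, "rx": 0, "ry": 0, "rz": 0}, {"dx": -2, "dy": -0.3, "dz": 0, "rx": 0, "ry": 0, "rz": 0}]}}

```text
clock: 4.78
tcp_pos: [0.4672, 0.0038, 0.0964]
orientation: [2.043, 2.386, 0.001]
contact_force: [2.5, 3.7, -23.5]
grip_width: 0.0095
gripper_force: 39.5
```

Emit:
{"op": "send_rows", "data": {"deltas": [{"dx": -1, "dy": -0.2, "dz": 0, "rx": 0, "ry": 0, "rz": 0}, {"dx": -2, "dy": -0.3, "dz": 0, "rx": 0, "ry": 0, "rz": 0}, {"dx": -3, "dy": -0.5, "dz": 0, "rx": 0, "ry": 0, "rz": 0}]}}

```text
clock: 5.03
tcp_pos: [0.4654, 0.0035, 0.0965]
orientation: [2.042, 2.385, 0.003]
contact_force: [7.1, 3.8, -30.7]
grip_width: 0.0091
gripper_force: 38.9
```

Emit:
{"op": "send_rows", "data": {"deltas": [{"dx": -1, "dy": -0.2, "dz": 0, "rx": 0, "ry": 0, "rz": 0}, {"dx": -2, "dy": -0.3, "dz": 0, "rx": 0, "ry": 0, "rz": 0}]}}

```text
clock: 5.2
tcp_pos: [0.4653, 0.0035, 0.0966]
orientation: [2.039, 2.383, 0.007]
contact_force: [13.7, 5.2, -39.7]
grip_width: 0.009
gripper_force: 38.4
```

The position has stopped advancing and the force is rising, so the drawer is at its stop. I'll release and go up.

Emit:
{"op": "send_rows", "data": {"deltas": [{"dx": 2, "dy": 0.3, "dz": -0.5, "rx": 0, "ry": 0, "rz": 0}, {"dx": 3, "dy": 0.5, "dz": -1, "rx": 0, "ry": 0, "rz": 0}]}}

```text
clock: 5.37
tcp_pos: [0.466, 0.0037, 0.0963]
orientation: [2.043, 2.386, 0.002]
contact_force: [-3.9, 4.6, -0.2]
grip_width: 0.0099
gripper_force: 42.1
```

Emit:
{"op": "send_rows", "data": {"deltas": [{"dx": 0, "dy": 0, "dz": 0, "rx": 0, "ry": 0, "rz": 0}, {"dx": 0, "dy": 0, "dz": 0, "rx": 0, "ry": 0, "rz": 0}, {"dx": 0, "dy": 0, "dz": 0, "rx": 0, "ry": 0, "rz": 0}], "jaw": 32}}

```text
clock: 5.62
tcp_pos: [0.4668, 0.0026, 0.0966]
orientation: [2.043, 2.383, 0.004]
contact_force: [-0.4, -0.5, 0.1]
grip_width: 0.032
gripper_force: 0.0
```

Emit:
{"op": "send_rows", "data": {"deltas": [{"dx": 0, "dy": 0, "dz": 25, "rx": 0, "ry": 0, "rz": 0}, {"dx": 0, "dy": 0, "dz": 60, "rx": 0, "ry": 0, "rz": 0}, {"dx": 0, "dy": 0, "dz": 95, "rx": 0, "ry": 0, "rz": 0}, {"dx": 0, "dy": 0, "dz": 130, "rx": 0, "ry": 0, "rz": 0}, {"dx": 0, "dy": 0, "dz": 130, "rx": 0, "ry": 0, "rz": 0}]}}

```text
clock: 6.03
tcp_pos: [0.4696, 0.0027, 0.2321]
orientation: [2.041, 2.379, 0.016]
contact_force: [1.1, 0.2, 0.1]
grip_width: 0.032
gripper_force: 0.0
```

```bash
python3 - <<'E'
from h import *
t=grab('top','t4.png');w=grab('wrist','w4.png');s=grab('scene','s4.png');o=r.get_obs()
print(o['clock'],o['tcp_pos'],o['contact_force'])
cv2.imwrite('pics/c4.png',np.hstack([cv2.resize(w['frame'],(400,300)),cv2.resize(s['frame'][170:320,250:450],(400,300),interpolation=2)]))
E
```

```text
6.1833 [0.46559127 0.00313808 0.22599307] [ 0.0858375  -0.06416071 -0.83737493]
```

View pics/c4.png

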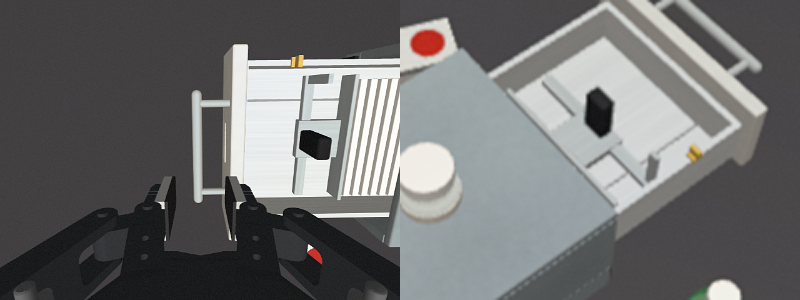

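The wrist view (left crop) shows the post at about (315,145), the pointer at the left end of the foot at (318,78) and the brass clip at (297,61). I'll measure them now.

```bash
cat > m.py <<'E'
from h import *
def blobs(f,kind,roi):
    u0,v0,u1,v1=roi; b=f['frame'][v0:v1,u0:u1]; h=cv2.cvtColor(b,cv2.COLOR_BGR2HSV)
    m=cv2.inRange(h,(12,90,80),(32,255,255)) if kind=='brass' else cv2.inRange(b,(0,0,0),(60,60,60))
    n,l,st,c=cv2.connectedComponentsWithStats(m)
    return [(c[i]+[u0,v0],st[i,:5]+[u0,v0,0,0,0]) for i in np.argsort(-st[1:,4])[:3]+1 if st[i,4]>5]
E
python3 - <<'E'
from m import *
t=grab('top');s=grab('scene');w=grab('wrist')
print('postT',blobs(t,'k',(300,225,350,300)));print('brass T',blobs(t,'brass',(270,270,310,310)))
print('postS',blobs(s,'k',(330,200,370,250)));print('brass S',blobs(s,'brass',(380,230,420,260)))
print('postW',blobs(w,'k',(460,190,540,270)));print('brass W',blobs(w,'brass',(440,70,520,120)))
bt=blobs(t,'brass',(270,270,310,310))[0][0];bs=blobs(s,'brass',(380,230,420,260))[0][0];bw=blobs(w,'brass',(440,70,520,120))[0][0]
print('clip',tri(t,bt,w,bw),tri(t,bt,s,bs))
cv2.imwrite('pics/c5.png',np.hstack([cv2.resize(w['frame'][70:280,440:580],(400,600),interpolation=2),cv2.resize(s['frame'][190:260,330:420],(400,311),interpolation=2).repeat(1,0) if 0 else cv2.copyMakeBorder(cv2.resize(s['frame'][190:260,330:420],(400,311),interpolation=2),0,289,0,0,0)]))
E
```

```text
postT []
brass T [(array([290.32, 294.76]), array([288, 293,   6,   5,  25]))]
postS [(array([348.95670996, 225.94372294]), array([343, 215,  13,  23, 231]))]
brass S [(array([396.9, 246.5]), array([394, 243,   8,   8,  40]))]
postW [(array([514.94524053, 234.25383828]), array([ 489,  211,   51,   48, 1954]))]
brass W [(array([486.95488722,  98.02255639]), array([475,  87,  24,  22, 399]))]
clip (array([0.55610603, 0.10912266, 0.09674948]), np.float64(0.0017731172363321915)) (array([0.55721254, 0.10866912, 0.09947099]), np.float64(0.0033919856167885574))
```

View pics/c5.png

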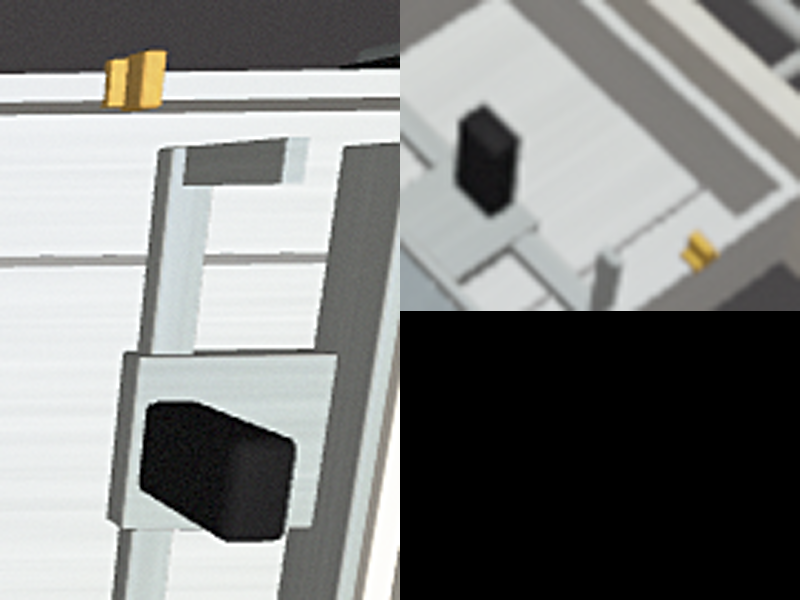

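```bash
python3 - <<'E'
from m import *
w=grab('wrist');s=grab('scene');o=r.get_obs()
print('post',tri(w,(531,240.5),s,(350.7,219.2)),plane(w,531,240.5,.112))
p=plane(w,544,126,.107);c=plane(w,492.5,97.3,.107)
ax=np.array([np.cos(np.radians(8.9)),np.sin(np.radians(8.9)),0])
print('pointer',p,'clip',c,'gap',(p-c)@ax,'lat',(p-c)@[-ax[1],ax[0],0])
print(o['clock'],o['tcp_pos'],rot(o['orientation']))
E
```

```text
post (array([0.60436036, 0.02274426, 0.10962651]), np.float64(0.00013770433704243663)) [0.60286967 0.0232393  0.112     ]
pointer [0.5918588  0.09594366 0.107     ] clip [0.55517366 0.10750115 0.107     ] gap 0.034455374164370875 lat -0.017093905695354038
6.4333 [0.46459986 0.00320241 0.22436562] [[-1.53788237e-01  9.88101958e-01 -1.92335434e-03]
 [ 9.88103722e-01  1.53787023e-01 -7.64967408e-04]
 [-4.60078856e-04 -2.01811657e-03 -9.99997858e-01]]
```

Emit:
{"op": "send_rows", "data": {"deltas": [{"dx": 35, "dy": 5, "dz": 0, "rx": 0, "ry": 0, "rz": 0}, {"dx": 70, "dy": 10, "dz": 0, "rx": 0, "ry": 0, "rz": 0}, {"dx": 105, "dy": 15, "dz": 0, "rx": 0, "ry": 0, "rz": 0}, {"dx": 139, "dy": 20, "dz": 0, "rx": 0, "ry": 0, "rz": 0}, {"dx": 139, "dy": 20, "dz": 0, "rx": 0, "ry": 0, "rz": 0}], "jaw": 42}}

```text
clock: 6.85
tcp_pos: [0.6093, 0.0253, 0.2238]
orientation: [2.039, 2.387, 0.0]
contact_force: [0.0, -0.0, 0.5]
grip_width: 0.0421
gripper_force: 0.0
```

```bash
python3 - <<'E'
from m import *
w=grab('wrist','w6.png');o=r.get_obs();print(o['tcp_pos'],o['joints'])
E
```

```text
[0.60634212 0.02419757 0.22354254] [-0.50399265  0.41119169  0.47676416  1.76927477 -0.21566735  1.01442279
  0.20954278]
```

View pics/w6.png

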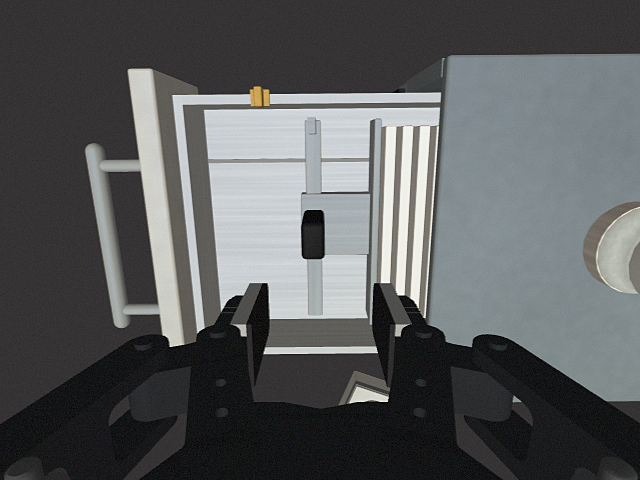

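The wrist view shows the post at (313,235), between the pad lines at 257 and 383, with the arm still settling by about 3 mm. The clip is at (260,97) and the pointer at (312,125). I'll descend and grip.

Emit:
{"op": "send_rows", "data": {"deltas": [{"dx": -1, "dy": 0, "dz": -35, "rx": 0, "ry": 0, "rz": 0}, {"dx": -1, "dy": 0, "dz": -70, "rx": 0, "ry": 0, "rz": 0}, {"dx": -1, "dy": 0, "dz": -100, "rx": 0, "ry": 0, "rz": 0}, {"dx": -1, "dy": 0, "dz": -125, "rx": 0, "ry": 0, "rz": 0}, {"dx": -1, "dy": 0, "dz": -137, "rx": 0, "ry": 0, "rz": 0}]}}

```text
clock: 7.32
tcp_pos: [0.5998, 0.023, 0.0846]
orientation: [-2.041, -2.383, 0.008]
contact_force: [-0.1, 0.4, 0.0]
grip_width: 0.0417
gripper_force: 0.0
```

Emit:
{"op": "send_rows", "data": {"deltas": [{"dx": 0, "dy": 0, "dz": 0, "rx": 0, "ry": 0, "rz": 0}, {"dx": 0, "dy": 0, "dz": 0, "rx": 0, "ry": 0, "rz": 0}]}}

```text
clock: 7.48
tcp_pos: [0.6028, 0.0231, 0.0885]
orientation: [-2.043, -2.386, 0.001]
contact_force: [0.5, 0.3, 1.2]
grip_width: 0.042
gripper_force: 0.0
```

Emit:
{"op": "send_rows", "data": {"deltas": [{"dx": 0, "dy": 0, "dz": 0, "rx": 0, "ry": 0, "rz": 0}, {"dx": 0, "dy": 0, "dz": 0, "rx": 0, "ry": 0, "rz": 0}, {"dx": 0, "dy": 0, "dz": 0, "rx": 0, "ry": 0, "rz": 0}, {"dx": 0, "dy": 0, "dz": 0, "rx": 0, "ry": 0, "rz": 0}, {"dx": 0, "dy": 0, "dz": 0, "rx": 0, "ry": 0, "rz": 0}], "jaw": 0, "newtons": 60}}

```text
clock: 7.9
tcp_pos: [0.6046, 0.0235, 0.0903]
orientation: [2.04, 2.386, 0.004]
contact_force: [-2.0, -0.6, 7.0]
grip_width: 0.015
gripper_force: 59.0
```

Emit:
{"op": "send_rows", "data": {"deltas": [{"dx": -4, "dy": -0.6, "dz": 0, "rx": 0, "ry": 0, "rz": 0}, {"dx": -9, "dy": -1.4, "dz": 0, "rx": 0, "ry": 0, "rz": 0}, {"dx": -15, "dy": -2.3, "dz": 0, "rx": 0, "ry": 0, "rz": 0}, {"dx": -21, "dy": -3.3, "dz": 0, "rx": 0, "ry": 0, "rz": 0}, {"dx": -26, "dy": -4.1, "dz": 0, "rx": 0, "ry": 0, "rz": 0}]}}

```text
clock: 8.32
tcp_pos: [0.5805, 0.0194, 0.0903]
orientation: [2.038, 2.383, 0.008]
contact_force: [8.1, -1.1, 1.2]
grip_width: 0.0149
gripper_force: 59.1
```

Emit:
{"op": "send_rows", "data": {"deltas": [{"dx": -3, "dy": -0.5, "dz": 0, "rx": 0, "ry": 0, "rz": 0}, {"dx": -6, "dy": -0.9, "dz": 0, "rx": 0, "ry": 0, "rz": 0}, {"dx": -6, "dy": -0.9, "dz": 0, "rx": 0, "ry": 0, "rz": 0}, {"dx": -6, "dy": -0.9, "dz": 0, "rx": 0, "ry": 0, "rz": 0}]}}

```text
clock: 8.65
tcp_pos: [0.5749, 0.0185, 0.0903]
orientation: [2.038, 2.383, 0.008]
contact_force: [8.8, -1.3, 1.3]
grip_width: 0.0156
gripper_force: 59.1
```

```bash
python3 - <<'E'
from m import *
w=grab('wrist','w7.png');o=r.get_obs();print(o['tcp_pos'],o['contact_force'],o['grip_width'])
b=blobs(w,'brass',(150,0,450,300));print(b)
E
```

```text
[0.57496385 0.01849198 0.09031436] [ 8.43509899 -0.43336655  1.53245708] 0.014996385874776388
[(array([305.38129899,  45.84994401]), array([ 285,   18,   41,   53, 1786]))]
```

View pics/w7.png

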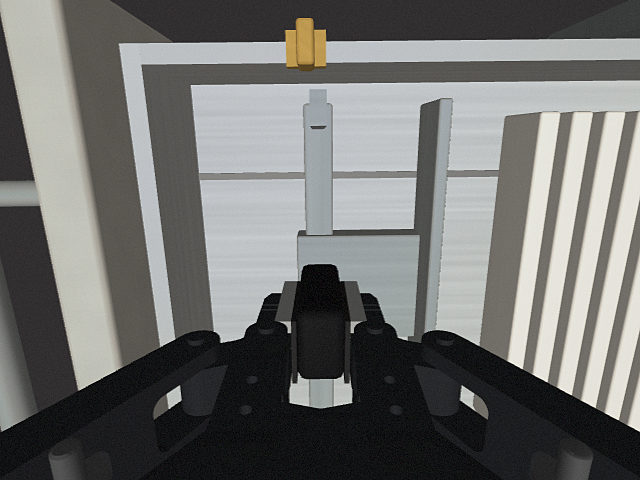

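The wrist view shows the clip flag's top at about (305,30) and the pointer's top at (318,97). I'll measure the remaining gap.

```bash
cat > gap.py <<'E'
from m import *
def gap(show=True):
    w=grab('wrist','wlast.png');fr=w['frame'];h=cv2.cvtColor(fr,cv2.COLOR_BGR2HSV)
    m=cv2.inRange(h,(12,90,80),(32,255,255));m[200:]=0
    n,l,st,c=cv2.connectedComponentsWithStats(m);i=1+np.argmax(st[1:,4]);v0=st[i,1]
    rows=[np.nonzero(l[v]==i)[0] for v in range(v0+3,v0+9)]
    cl=np.median([x.min() for x in rows]),np.median([x.max() for x in rows])
    g=cv2.cvtColor(fr,cv2.COLOR_BGR2GRAY).astype(int)
    print('clip cols',cl,'top row',v0)
    for v in (92,96,100): print(v,g[v,298:336].tolist())
    return w,cl,v0
if __name__=='__main__':
    w,cl,v0=gap()
    ax=np.array([np.cos(np.radians(8.9)),np.sin(np.radians(8.9)),0])
    for pu in (317,318,319):
        p=plane(w,pu,96,.107);c=plane(w,np.mean(cl),v0+10,.107);print(pu,p,c,(p-c)@ax,(p-c)@[-ax[1],ax[0],0])
E
python3 gap.py
```

```text
clip cols (np.float64(295.0), np.float64(312.0)) top row 18
92 [197, 198, 198, 195, 198, 194, 199, 195, 196, 200, 201, 177, 160, 161, 166, 163, 164, 161, 163, 163, 164, 161, 162, 163, 162, 160, 162, 163, 169, 203, 198, 198, 195, 201, 198, 196, 200, 198]
96 [194, 194, 194, 190, 193, 196, 194, 194, 196, 197, 192, 175, 157, 163, 163, 165, 163, 160, 164, 164, 160, 165, 164, 163, 163, 162, 160, 162, 166, 197, 197, 196, 195, 196, 196, 194, 197, 193]
100 [192, 194, 195, 194, 194, 191, 192, 194, 192, 194, 195, 173, 156, 160, 157, 160, 158, 159, 161, 159, 157, 159, 160, 160, 158, 159, 159, 156, 163, 195, 193, 193, 192, 194, 192, 189, 196, 194]
317 [0.56122882 0.09389206 0.107     ] [0.55492464 0.11057829 0.107     ] 0.003646742919196832 -0.01746064025461069
318 [0.56151062 0.0939364  0.107     ] [0.55492464 0.11057829 0.107     ] 0.00393200717840622 -0.01746043647583315
319 [0.56179243 0.09398073 0.107     ] [0.55492464 0.11057829 0.107     ] 0.00421728300933639 -0.017460232688789334
```

Emit:
{"op": "send_rows", "data": {"deltas": [{"dx": -2, "dy": -0.3, "dz": 0, "rx": 0, "ry": 0, "rz": 0}, {"dx": -3.9, "dy": -0.6, "dz": 0, "rx": 0, "ry": 0, "rz": 0}, {"dx": -3.9, "dy": -0.6, "dz": 0, "rx": 0, "ry": 0, "rz": 0}, {"dx": -3.9, "dy": -0.6, "dz": 0, "rx": 0, "ry": 0, "rz": 0}, {"dx": -3.9, "dy": -0.6, "dz": 0, "rx": 0, "ry": 0, "rz": 0}]}}

```text
clock: 9.17
tcp_pos: [0.5714, 0.0179, 0.0903]
orientation: [2.038, 2.382, 0.009]
contact_force: [9.3, -0.9, 0.5]
grip_width: 0.0154
gripper_force: 59.2
```

```bash
python3 gap.py
```

```text
clip cols (np.float64(309.0), np.float64(326.0)) top row 18
92 [199, 197, 200, 197, 197, 198, 198, 196, 196, 202, 199, 176, 162, 162, 166, 162, 164, 165, 162, 166, 163, 160, 164, 163, 165, 163, 160, 159, 167, 205, 200, 201, 198, 198, 196, 197, 196, 196]
96 [193, 195, 196, 193, 192, 195, 194, 193, 196, 195, 195, 175, 160, 165, 161, 163, 165, 163, 160, 165, 164, 164, 161, 162, 162, 162, 165, 163, 167, 200, 196, 194, 193, 193, 195, 195, 193, 194]
100 [197, 194, 197, 190, 194, 193, 197, 197, 197, 193, 192, 173, 156, 158, 158, 159, 158, 158, 161, 161, 160, 161, 161, 156, 161, 160, 157, 156, 165, 199, 194, 195, 194, 192, 192, 195, 194, 190]
317 [0.55759156 0.09328446 0.107     ] [0.55506529 0.11056833 0.107     ] -0.00017813804727984868 -0.017466610435920474
318 [0.55787334 0.09332879 0.107     ] [0.55506529 0.11056833 0.107     ] 0.00010711034763151266 -0.017466402272796788
319 [0.55815514 0.09337313 0.107     ] [0.55506529 0.11056833 0.107     ] 0.00039237089411400914 -0.017466194100805375
```

Emit:
{"op": "send_rows", "data": {"deltas": [{"dx": 0, "dy": 0, "dz": 0, "rx": 0, "ry": 0, "rz": 0}, {"dx": 0, "dy": 0, "dz": 0, "rx": 0, "ry": 0, "rz": 0}, {"dx": 0, "dy": 0, "dz": 0, "rx": 0, "ry": 0, "rz": 0}, {"dx": 0, "dy": 0, "dz": 0, "rx": 0, "ry": 0, "rz": 0}, {"dx": 0, "dy": 0, "dz": 0, "rx": 0, "ry": 0, "rz": 0}]}}

```text
clock: 9.63
tcp_pos: [0.5714, 0.0179, 0.0903]
orientation: [2.038, 2.382, 0.009]
contact_force: [9.2, -0.4, 0.4]
grip_width: 0.0149
gripper_force: 59.2
```

```bash
python3 gap.py | grep -v '\['; python3 gap.py | tail -2; python3 -c "
from bench import r
print(r.get_obs()['tcp_pos']); print(r.hand_in())"
```

```text
clip cols (np.float64(309.0), np.float64(326.0)) top row 18
318 [0.55790288 0.09333382 0.107     ] [0.55509482 0.11057327 0.107     ] 0.0001071351506571859 -0.017466319612836862
319 [0.55818468 0.09337816 0.107     ] [0.55509482 0.11057327 0.107     ] 0.00039239453492949063 -0.017466110851593074
[0.57135886 0.01787032 0.09031373]
the job is handed in; nothing more can be done
None
```

The drawer is out to its stop, the follower is held with its pointer level with the clip (about 0.1 mm off by the wrist camera), the jar, box and bottle were left alone, and the job was handed in at about 10 s.

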